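# Fit out a cone serving stand: topping tray and holder plate

### The job

Get the serving stand ready: draw the two-compartment topping tray out from under the low steel riser and seat it fully home, flat and square, in the stand's pocket, then lower the holder plate over all four posts until it rests level on their shoulders. Set both down under control, without dropping them into place, and leave the tube, the brush, the cup and the bottle standing or lying where they are.

Things in the scene. Friction and masses are not known exactly. Their poses are not given: they have to be found in the camera images.
- tray_mid (a point): Centre, half-way up, of the loose grey plastic topping tray: 140 (x) x 90 (y) x 40 mm high, open on top, floor 6 mm, outer walls 10 mm thick. A cross bar through its centre, 14 mm thick (x), 70 mm long (y), as high as the walls, parts it into two compartments 53 x 70 mm. Half-turn symmetric; 0.25 to 0.35 kg. Starts flat on the table, -x end wall in the open, bar and far part under the riser.
- riser: Low fixed steel bridge; origin on the table. In its frame the roof spans x -15 to +85, y -69 to +69 mm, from 52 to 62 mm above the table, on 10 mm side walls, with a back wall at x = +85 to +91. Open only towards its -x; the tray slides out that way, 10 mm or more clear each side. The tray starts centred within 5 mm of this origin, its x along the riser's x to 0.05 rad.
- stand: Fixed dark steel serving stand, origin under its centre, on the table: block 200 (x) x 130 (y) x 50 mm high with a pocket 144 x 94 mm, 40 mm deep, in its top (2 mm play each side of the tray, whose rim ends flush: no room for a finger outside it). Four posts at x +-86, y +-50 mm: shoulder 18 mm across up to 75 mm above the table, then a pin 10 mm across with tapered tip up to 93 mm.
- tray_home (a point): On the stand: where the tray's centre is when the tray is fully home in the pocket, 30 mm above the table; x along the pocket's length, z up. Either way round fits.
- plate_home (a point): On the stand: where the plate's centre is when the plate rests on the four post shoulders, 79 mm above the table, over the pocket's centre; x along the stand's length, z up. Either way round fits.
- plate_mid (a point): Centre, half-way up, of the loose grey plastic holder plate, 196 (x) x 126 (y) x 8 mm, lying flat on the table. Four round holes 14 mm across at x +-86, y +-50 mm; two openings 53 (x) x 67 (y) mm centred at x +-35 mm, y 0; between them, through the plate's centre, a bridge 17 mm wide (x) and 67 mm long (y). Half-turn symmetric; 0.2 to 0.3 kg.
- tube_mid (a point): Bystander: tall clear tube with an orange cap and a white foot, 88 mm across the foot, 200 mm tall, standing; the point is half-way up.
- brush: Bystander: hand brush lying on the table, 180 mm long along its x.
- cup: Bystander: open steel cup standing on the table, 68 mm across, 75 mm tall; origin at the centre of its underside.
- sauce: Bystander: yellow sauce bottle with a white cap standing on the table, 56 mm across, 160 mm tall; origin at the centre of its underside.
Mind the look-alikes: they are no part of the job. Of the things like the part that bears tray_mid, leave any that is orange; of the rest the larger one is meant.

How it is judged:
By the outcome, as a careful person would: the job done as asked, in the order asked, and still so for the second after the job is handed in, with the robot touching nothing.
It also fails if it takes over 72 s, if anything falls off the work surface, if the arm or the gripper's body presses on something with over 40 N, if the wrist force passes 120 N, or if a joint passes its speed limit or range.

### The arm

A 7-joint arm with a two-finger parallel gripper is mounted at the origin on the work surface. World frame = base frame: x ahead of the robot, y to its left, z up, the work surface at z = 0. Lengths are in m, angles in rad, forces in N, time in s.
With the tool pointing down it reaches from about 0.35 to 0.9 m from the base axis. Payload 19.9 kg.
Tool frame: the origin (TCP) lies between the finger pads; the fingertips stand 19 mm ahead of it and the grasp point (between the pads) is the TCP; z points along the fingers, y is the line along which they close (so a half turn about z gives the same grasp; the last joint's range is limited). The gripper opens to 94 mm and grips with 3 to 60 N. Pads are 16 mm wide; open, the fingers measure 119 mm over their backs; the gripper's body (75 mm by 177 mm) begins 78 mm behind the grasp point.
Start: joints at [-1.335, 0.417, -0.01, 1.614, 0.005, 1.111, -0.053], TCP at [0.171, 0.601, 0.224] pointing down, gripper open.
Joint ranges: [-2.81, 2.81], [-0.39, 2.02], [-1.27, 1.25], [0.06, 2.57], [-1.19, 4.33], [0.19, 2], [-2.82, 2.82]. Speed limits (rad/s): [1.89, 1.89, 2.39, 2.39, 3.01, 3.01, 3.01].

### API

Orientations are given as [roll, pitch, yaw] about the fixed x, y, z axes, in that order (R = Rz(yaw) Ry(pitch) Rx(roll)).
In Python, from plant import ctrl gives the robot as it stands.
- The arm moves only by the tool step_arm, never from a script. Its argument "increments" is a list of rows, each a list of 3 entries, a list of its own where there are three numbers: the closure in counts, from 0 (fully open) to 255 (shut), then the shift along the world's x, y, z in cm, then the turn, a rotation vector about the world's x, y, z in degrees. A call has 1 to 20 rows; each row is the pose to reach, as a shift and turn from the pose commanded when the call began; what a row does not reach only later rows make up. A row lasts 1/12 s, in which the tool goes at most 41.7 mm and 7.16 degrees, less where a joint would pass 70% of its speed; a pose out of reach is approached as far as the arm can. A call with a gripper value outside its range is refused whole. The fingers move at their own pace and stop on an object; "force" is the grip in N (left out, the last holds). Time passes only in rows, so rows that repeat a pose let the fingers close. It gives the time, the measured TCP pose, the force, the opening and the grip force at its end, in the units of the state.
- ctrl.get_obs(): the state, without advancing time (a new reading comes with each control period).
- ctrl.camera(name): name is "scene" or "top"; returns the picture (480x640x3 uint8, red, green, blue); there is no depth.
- ctrl.camera_model(name): a dict with "mtx" (3x3 intrinsics, pixels), "D" ([k1, k2, p1, p2, k3] as OpenCV has them; the pictures are not rectified), "cam_to_world" (4x4, takes a point from camera to world coordinates). Camera axes: x right, y down, z forward; pixel columns grow to the right and rows downward; lengths in m; the calibration is good to about 2 mm. A picture is of the moment at which its call begins. camera_model takes no time and is no camera call.
- ctrl.hand_in(): hands the job in; it is judged then, once.
The state is a dict: "time": time; "joints": joint angles; "qvel": joint speeds; "effort": joint torques, N m; "ee_pos": TCP position; "orientation": TCP orientation; "contact_force": force on the tool from outside, world axes, zero at the start; "wrist_torque": the same for the moment, N m; "gripper_width": finger opening in m; "finger_force": force on a finger pad.
Only numpy, scipy, OpenCV 4.12 (cv2) and the standard library are available. Lean on these libraries where they do the work, as an engineer would, in place of code of your own. Each camera call takes 0.05 s, during which the arm holds its last target. There are 200 camera calls.

## Working session

There is one attempt and no reset: what is moved stays moved. The work goes in short steps, Python scripts to look and compute and a tool call to move; the robot and the scene stay as the last step left them, time stands still between calls to the robot, and variables do not carry over. Pictures are saved under pics/ and viewed, at most 10 in all, crops included, and the job is handed in when it is done.

Besides the shell and the picture viewer there is one more tool, called after "Call:" as name(argument=value, ...) on one line, values as JSON. step_arm: Moves the arm, as the interface text tells. Its arguments: {"type":"object","properties":{"increments":{"type":"array","items":{"type":"array"}},"force":{"type":"number"}},"required":["increments"]}

```bash
mkdir -p pics; ls; python3 - <<'E'
from plant import ctrl
import cv2
for n in ("scene","top"):
    im=ctrl.camera(n); cv2.imwrite(f"pics/{n}0.png",im[:,:,::-1])
    m=ctrl.camera_model(n); print(n,m)
print(ctrl.get_obs())
E
```

```text
pics
scene {'mtx': array([[509.51529978,   0.        , 314.08457662],
       [  0.        , 509.51529978, 241.78491367],
       [  0.        ,   0.        ,   1.        ]]), 'D': array([0.03193708, 0.        , 0.        , 0.        , 0.        ]), 'cam_to_world': array([[-0.80895926,  0.50999177, -0.29239239,  0.86265819],
       [ 0.58780568,  0.69467942, -0.41461426,  0.53812   ],
       [-0.00833088, -0.50727596, -0.86174341,  1.00699423],
       [ 0.        ,  0.        ,  0.        ,  1.        ]])}
top {'mtx': array([[529.09629788,   0.        , 315.73288179],
       [  0.        , 529.09629788, 235.46974004],
       [  0.        ,   0.        ,   1.        ]]), 'D': array([-0.00859033,  0.        ,  0.        ,  0.        ,  0.        ]), 'cam_to_world': array([[ 0.01765026, -0.99569047,  0.0910437 ,  0.44350366],
       [-0.9996207 , -0.01949832, -0.01944919,  0.08992974],
       [ 0.02114058, -0.09066588, -0.99565696,  1.35965208],
       [ 0.        ,  0.        ,  0.        ,  1.        ]])}
{'time': 0.1, 'joints': array([-1.33550347,  0.41787843, -0.01031256,  1.6141223 ,  0.00468852,
        1.11068311, -0.05301626]), 'qvel': array([-0.00229897, -0.00119122, -0.00064993, -0.00110612,  0.00015342,
       -0.00044373,  0.00048938]), 'effort': array([ 1.54212885e-03, -8.52577543e+01,  6.41354229e-01, -4.26693463e+01,
       -4.86186391e-02,  1.63211214e-02,  5.55046654e-05]), 'ee_pos': array([0.17070848, 0.60090374, 0.22390665]), 'orientation': array([-3.14052776e+00,  7.02190118e-05,  2.86479523e+00]), 'contact_force': array([-0.29364651,  0.40607446, -0.22839496]), 'wrist_torque': array([ 0.00674877,  0.01336283, -0.01229475]), 'finger_force': 0.0, 'gripper_width': 0.09399075941002412}
```

View pics/scene0.png

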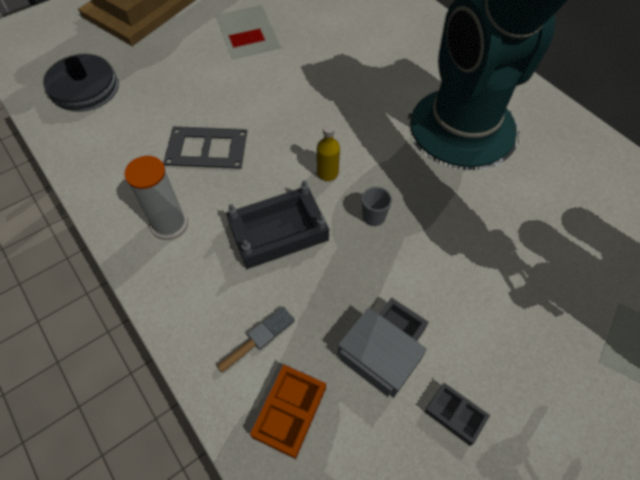

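View pics/top0.png

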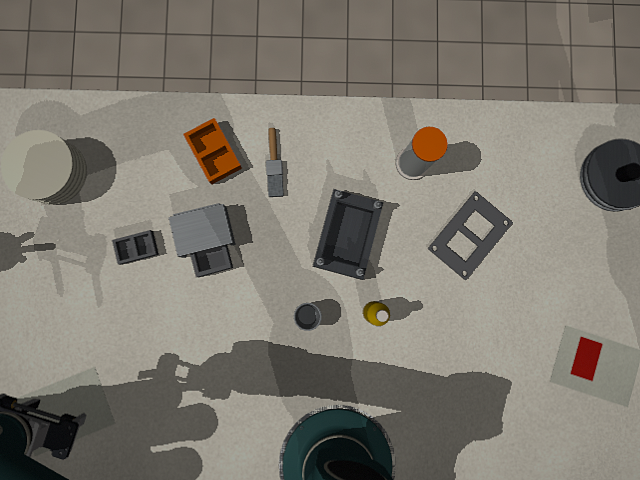

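Look-alikes of the tray in the top view are the small grey tray (135,247), the orange tray (213,151), and the large grey tray under the riser (212,258). By the description it is the last one, so I'll check it in close crops.

```bash
python3 - <<'E'
import cv2,numpy as np
im=cv2.imread("pics/top0.png")
def crop(x0,y0,w,h,s):
    c=cv2.resize(im[y0:y0+h,x0:x0+w],None,fx=s,fy=s,interpolation=cv2.INTER_CUBIC)
    c=cv2.convertScaleAbs(c,alpha=1.5,beta=15)
    for x in range((x0+9)//10*10,x0+w,10):
        cv2.line(c,(int((x-x0+.5)*s),0),(int((x-x0+.5)*s),6),(0,0,255),1); cv2.putText(c,str(x),(int((x-x0+.5)*s)-10,16),0,.35,(0,0,255))
    for y in range((y0+9)//10*10,y0+h,10):
        cv2.line(c,(0,int((y-y0+.5)*s)),(6,int((y-y0+.5)*s)),(0,0,255),1); cv2.putText(c,str(y),(8,int((y-y0+.5)*s)+4),0,.35,(0,0,255))
    return c
a=crop(165,196,80,90,5);b=crop(308,184,80,100,5)
A=np.zeros((500,800,3),np.uint8);A[:450,:400]=a;A[:,400:]=b
cv2.imwrite("pics/c1.png",A); cv2.imwrite("pics/c2.png",crop(422,186,96,96,6))
E
```

```text
(no output)
```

View pics/c1.png

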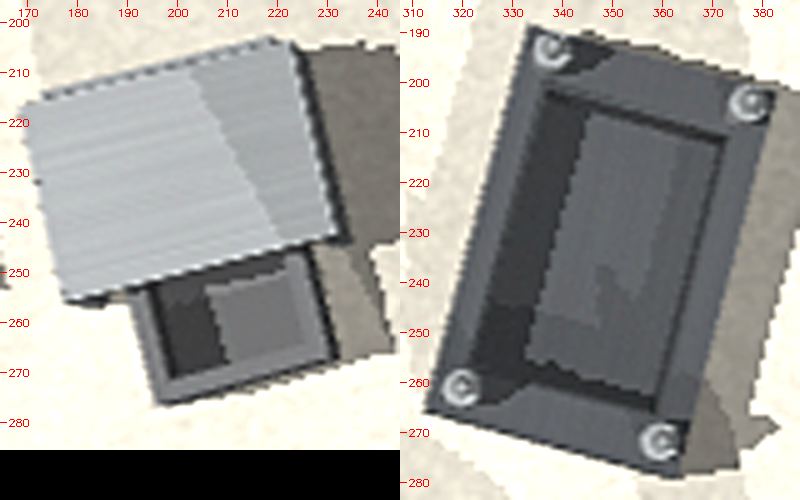

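View pics/c2.png

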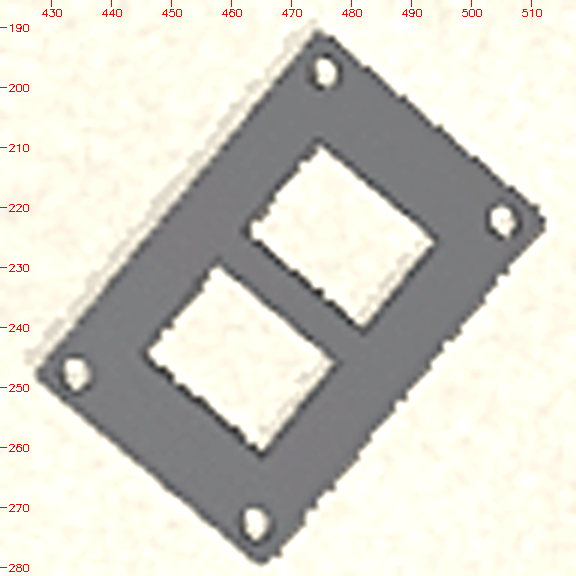

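The top view confirms the tray under the riser is large, two-compartment and grey, with its exposed end at about (212,262). The stand's pins are at about (338,193), (378,204), (320,261) and (360,272). The plate's holes are at about (476,198), (505,222), (434,248) and (464,273). I'll fit poses to these points.

```bash
cat > h.py <<'E'
import numpy as np,cv2
from scipy.optimize import least_squares
from plant import ctrl
def proj(n,P):
    m=ctrl.camera_model(n);T=np.linalg.inv(m["cam_to_world"])
    return cv2.projectPoints(np.float64(P),cv2.Rodrigues(T[:3,:3])[0],T[:3,3],m["mtx"],m["D"])[0][:,0]
def fit(obs,g):
    "obs: list of (cam,[model xyz mm],[pixels]); g=(x,y,yaw) m"
    def place(p,M):
        M=np.float64(M)/1000;c,s=np.cos(p[2]),np.sin(p[2])
        return np.c_[p[0]+c*M[:,0]-s*M[:,1],p[1]+s*M[:,0]+c*M[:,1],M[:,2]]
    f=lambda p:np.concatenate([(proj(n,place(p,M))-np.float64(q)).ravel() for n,M,q in obs])
    r=least_squares(f,g,loss="soft_l1",x_scale=[.01,.01,.05])
    print("x %.4f y %.4f yaw %.4f (%.1f deg)"%(*r.x,np.degrees(r.x[2])),"res px",np.round(f(r.x).reshape(-1,2),1).tolist()); return r.x
def back(n,px,z):
    m=ctrl.camera_model(n);u=cv2.undistortPoints(np.float64(px).reshape(-1,1,2),m["mtx"],m["D"])[:,0]
    R=m["cam_to_world"];d=np.c_[u,np.ones(len(u))]@R[:3,:3].T
    return R[:3,3]+d*((z-R[2,3])/d[:,2])[:,None]
E
python3 - <<'E'
from h import *
q1=lambda L:np.float64(L)/5+[164.5,195.5]
q2=lambda L:(np.float64(L)-[400,0])/5+[307.5,183.5]
q3=lambda L:np.float64(L)/6+[421.5,185.5]
# image up = +x world, right = -y
print("tray");fit([("top",[(-70,45,40),(-60,35,40),(-60,-35,40),(-70,-45,40)],q1([(158,404),(172,379),(308,343),(326,357)]))],(.42,.3,.2))
print("riser");fit([("top",[(-15,69,62),(-15,-69,62),(85,69,62)],q1([(65,300),(338,235),(20,105)]))],(.42,.3,.2))
print("stand");s=lambda a,b,z:[(a,b,z),(a,-b,z),(-a,b,z),(-a,-b,z)]
fit([("top",s(86,50,84),q2([(552,49),(752,102),(461,386),(661,440)])),("top",s(72,47,50),q2([(546,90),(727,138),(470,360),(655,412)])),("top",s(100,65,50),q2([(530,25),(776,88),(425,410),(681,478)]))],(.5,.05,-.2))
print("plate");M=[(86,50,8),(86,-50,8),(-86,50,8),(-86,-50,8)]
o=lambda c:[(c+26.5,33.5,8),(c+26.5,-33.5,8),(c-26.5,-33.5,8),(c-26.5,33.5,8)]
fit([("top",M,q3([(325,72),(503,221),(76,375),(256,524)])),("top",[(98,63,8),(98,-63,8),(-98,63,8),(-98,-63,8)],q3([(322,32),(545,222),(38,373),(262,563)])),
("top",o(35),q3([(320,145),(436,242),(364,331),(248,230)])),("top",o(-35),q3([(218,263),(337,362),(263,455),(146,353)]))],(.5,-.25,-.7))
E
```

```text
tray
x 0.5365 y 0.3362 yaw 0.2833 (16.2 deg) res px [[-0.5, 0.1], [-0.3, 0.1], [-0.1, -0.1], [1.2, -0.1]]
riser
x 0.5379 y 0.3391 yaw 0.2584 (14.8 deg) res px [[-0.3, 0.3], [0.3, -0.1], [-0.1, -0.2]]
stand
x 0.5701 y -0.0153 yaw -0.2446 (-14.0 deg) res px [[0.1, -0.4], [-0.3, -0.4], [0.1, 0.2], [0.2, 0.2], [0.2, -0.6], [0.3, -0.5], [0.6, 0.9], [0.2, 0.3], [-0.7, -0.2], [0.2, 0.7], [-0.4, -0.1], [-0.8, -0.0]]
plate
x 0.5762 y -0.3353 yaw -0.6901 (-39.5 deg) res px [[0.3, 0.0], [0.3, 0.1], [0.1, -0.4], [-0.0, 0.1], [-0.2, 0.0], [0.1, -0.3], [-0.4, 0.2], [-0.0, 0.5], [0.1, -0.9], [0.7, -0.4], [-0.0, 0.2], [-0.7, 0.3], [0.2, -0.3], [0.4, 0.1], [-0.1, 0.2], [-0.7, 0.2]]
```

Call:
step_arm(increments=[[146, [30.4, -28.2, -10.4], [0, 0, -58.3]], [146, [30.4, -28.2, -10.4], [0, 0, -58.3]], [146, [30.4, -28.2, -10.4], [0, 0, -58.3]], [146, [30.4, -28.2, -10.4], [0, 0, -58.3]], [146, [30.4, -28.2, -10.4], [0, 0, -58.3]], [146, [30.4, -28.2, -10.4], [0, 0, -58.3]], [146, [30.4, -28.2, -10.4], [0, 0, -58.3]], [146, [30.4, -28.2, -10.4], [0, 0, -58.3]], [146, [30.4, -28.2, -10.4], [0, 0, -58.3]], [146, [30.4, -28.2, -10.4], [0, 0, -58.3]], [146, [30.4, -28.2, -10.4], [0, 0, -58.3]], [146, [30.4, -28.2, -10.4], [0, 0, -58.3]], [146, [30.4, -28.2, -10.4], [0, 0, -58.3]], [146, [30.4, -28.2, -10.4], [0, 0, -58.3]], [146, [30.4, -28.2, -10.4], [0, 0, -58.3]]], force=20)

```text
time: 1.35
ee_pos: [0.4739, 0.3205, 0.1206]
orientation: [-3.142, -0.001, 1.849]
contact_force: [-1.2, 0.9, 0.2]
gripper_width: 0.0403
finger_force: 0.0
```

Call:
step_arm(increments=[[146, [0, 0, -3.5], [0, 0, 0]], [146, [0, 0, -6], [0, 0, 0]], [146, [0, 0, -8], [0, 0, 0]], [146, [0, 0, -8.7], [0, 0, 0]], [146, [0, 0, -8.7], [0, 0, 0]], [230, [0, 0, -8.7], [0, 0, 0]], [255, [0, 0, -8.7], [0, 0, 0]], [255, [0, 0, -8.7], [0, 0, 0]], [255, [0, 0, -8.7], [0, 0, 0]], [255, [0, 0, -8.7], [0, 0, 0]]])

```text
time: 2.18
ee_pos: [0.4751, 0.3195, 0.0341]
orientation: [3.141, -0.0, 1.847]
contact_force: [1.4, 0.5, 0.9]
gripper_width: 0.0103
finger_force: 0.5
```

Call:
step_arm(increments=[[255, [0, 0, 0], [0, 0, 0]], [255, [0, 0, 0], [0, 0, 0]], [255, [-0.5, -0.13, 0], [0, 0, 0]], [255, [-1.5, -0.4, 0], [0, 0, 0]], [255, [-3, -0.8, 0], [0, 0, 0]], [255, [-4.5, -1.2, 0], [0, 0, 0]], [255, [-6, -1.6, 0], [0, 0, 0]], [255, [-7.5, -2.0, 0], [0, 0, 0]], [255, [-9, -2.4, 0], [0, 0, 0]], [255, [-10.3, -2.8, 0], [0, 0, 0]], [255, [-11.2, -3.0, 0], [0, 0, 0]], [255, [-11.6, -3.1, 0], [0, 0, 0]], [255, [-11.6, -3.1, 0], [0, 0, 0]], [255, [-11.6, -3.1, 0], [0, 0, 0]]])

```text
time: 3.35
ee_pos: [0.3581, 0.2884, 0.0341]
orientation: [-3.141, -0.001, 1.848]
contact_force: [-6.8, -2.0, 20.6]
gripper_width: 0.01
finger_force: 20.0
```

Call:
step_arm(increments=[[200, [0, 0, 0], [0, 0, 0]], [146, [0, 0, 0], [0, 0, 0]], [146, [0, 0, 0], [0, 0, 0]], [146, [0, 0, 2], [0, 0, 0]], [146, [0, 0, 5], [0, 0, 0]], [146, [1, 0.3, 6], [0, 0, 0]], [146, [3, 0.9, 6], [0, 0, 0]], [146, [5, 1.4, 6], [0, 0, 0]], [146, [6.2, 1.8, 6], [0, 0, 0]], [146, [6.2, 1.8, 5], [0, 0, 0]], [146, [6.2, 1.8, 2.5], [0, 0, 0]], [146, [6.2, 1.8, 0.5], [0, 0, 0]], [146, [6.2, 1.8, -0.3], [0, 0, 0]], [146, [6.2, 1.8, -0.3], [0, 0, 0]], [200, [6.2, 1.8, -0.3], [0, 0, 0]], [240, [6.2, 1.8, -0.3], [0, 0, 0]], [255, [6.2, 1.8, -0.3], [0, 0, 0]], [255, [6.2, 1.8, -0.3], [0, 0, 0]], [255, [6.2, 1.8, -0.3], [0, 0, 0]], [255, [6.2, 1.8, -0.3], [0, 0, 0]]], force=35)

```text
time: 5.02
ee_pos: [0.421, 0.3065, 0.0311]
orientation: [3.141, -0.001, 1.847]
contact_force: [-2.2, -0.7, 7.8]
gripper_width: 0.014
finger_force: 35.0
```

Call:
step_arm(increments=[[255, [0, 0, 1], [0, 0, 0]], [255, [0, 0, 3], [0, 0, 0]], [255, [0, 0, 6], [0, 0, 0]], [255, [0, 0, 9], [0, 0, 0]], [255, [0.5, -1, 12], [0, 0, -1]], [255, [1.4, -3, 14], [0, 0, -3]], [255, [2.6, -5.6, 15], [0, 0, -5]], [255, [4, -8.6, 15], [0, 0, -8]], [255, [5.4, -11.6, 15], [0, 0, -11]], [255, [6.8, -14.6, 15], [0, 0, -14]], [255, [8.2, -17.6, 15], [0, 0, -17]], [255, [9.6, -20.6, 15], [0, 0, -20]], [255, [11, -23.6, 15], [0, 0, -22]], [255, [12.4, -26.6, 15], [0, 0, -25]], [255, [13.5, -29.2, 15], [0, 0, -27]], [255, [14.3, -31, 14.5], [0, 0, -29]], [255, [14.8, -31.9, 14], [0, 0, -29.8]], [255, [14.9, -32.2, 14], [0, 0, -29.8]], [255, [14.9, -32.2, 14], [0, 0, -29.8]], [255, [14.9, -32.2, 14], [0, 0, -29.8]]])

```text
time: 6.68
ee_pos: [0.5695, -0.0145, 0.1706]
orientation: [-3.141, -0.0, 1.329]
contact_force: [-0.0, 0.2, -2.8]
gripper_width: 0.0137
finger_force: 35.0
```

```bash
python3 - <<'E'
from h import *
for n in ("top","scene"): cv2.imwrite(f"pics/{n}1.png",ctrl.camera(n)[:,:,::-1])
o=ctrl.get_obs();print(o["ee_pos"],o["orientation"],o["contact_force"],o["wrist_torque"],o["gripper_width"])
for n in ("top","scene"): print(n,proj(n,[o["ee_pos"]]))
a=cv2.imread("pics/top1.png")[175:295,295:405];b=cv2.imread("pics/scene1.png")[150:290,200:350]
A=np.zeros((600,800,3),np.uint8);a=cv2.resize(a,None,fx=3.6,fy=3.6,interpolation=2);b=cv2.resize(b,None,fx=2.66,fy=2.66,interpolation=2)
A[:a.shape[0],:a.shape[1]]=a;A[:b.shape[0],400:400+b.shape[1]]=b[:,:400]
cv2.imwrite("pics/c3.png",cv2.convertScaleAbs(A,alpha=1.5,beta=15))
E
```

```text
[ 0.56956661 -0.014343    0.17070406] [-3.14139835e+00 -6.19512089e-04  1.32941745e+00] [-0.86951905  0.24671635 -2.61576734] [-4.00516832e-02  9.03732472e-02  9.41611139e-05] 0.013350490114929956
top [[351.66907153 228.53664818]]
scene [[274.3641287  188.10409621]]
```

View pics/c3.png

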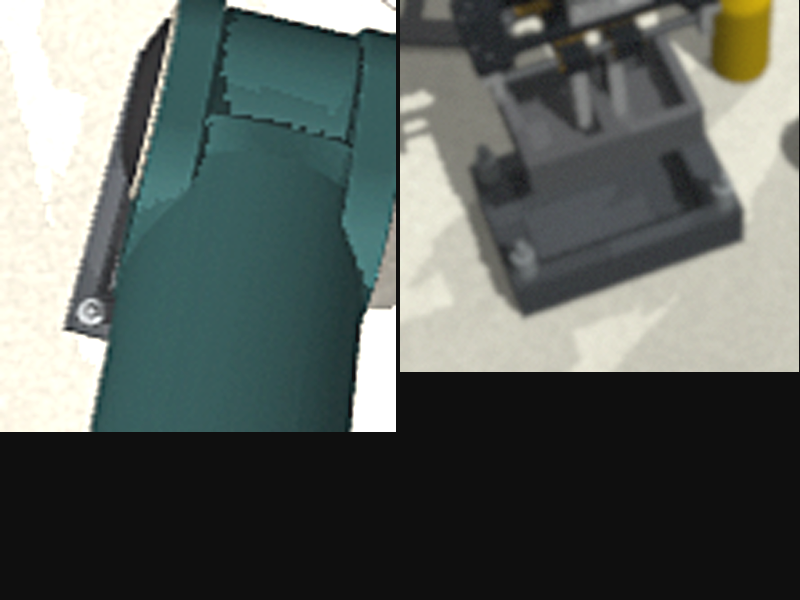

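The top view is blocked by the arm. The scene view shows the tray held level above the stand, so I'll enlarge that.

```bash
cat >> h.py <<'E'
def crop(src,dst,x0,y0,w,h,s,al=1.6):
    "pixel = X/s + x0 - .5"
    c=cv2.resize(cv2.imread(src)[y0:y0+h,x0:x0+w],None,fx=s,fy=s,interpolation=cv2.INTER_CUBIC)
    cv2.imwrite(dst,cv2.convertScaleAbs(c,alpha=al,beta=25))
E
python3 -c "
from h import *
crop('pics/scene1.png','pics/c4.png',225,165,114,108,5.5,2)"
```

```text
(no output)
```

View pics/c4.png

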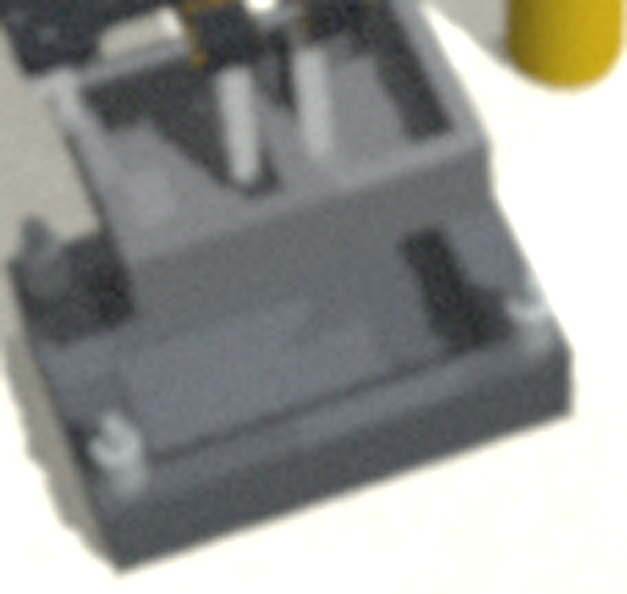

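```bash
python3 - <<'E'
from h import *
q=lambda L:np.float64(L)/5.5+[224.5,164.5]
z=179.7
tray=fit([("scene",[(70,45,z),(-70,45,z),(70,-45,z),(-60,35,z),(-70,45,z-40)],q([(124,263),(486,143),(53,76),(450,130),(491,195)]))],(.57,-.015,-.24))
st=fit([("scene",[(100,65,0),(-100,65,0),(100,65,50),(-100,65,50),(100,-65,50),(86,50,93),(86,-50,93),(-86,50,93)],q([(120,570),(572,412),(105,512),(572,350),(12,262),(114,420),(36,222),(525,290)]))],(.57,-.015,-.24))
print(np.round(1000*(st-tray),1))
from numpy import *
p=lambda M,t:proj("scene",np.array([[t[0]+cos(t[2])*x-sin(t[2])*y,t[1]+sin(t[2])*x+cos(t[2])*y,zz] for x,y,zz in np.array(M)/1000.]))
s0=(.5701,-.0153,-.2446)
print(np.round((p([(100,65,0),(-100,65,0),(100,65,50),(-100,65,50),(100,-65,50),(86,50,93),(86,-50,93),(-86,50,93)],s0)-[224.5,164.5])*5.5))
print(np.round((p([(70,45,z),(-70,45,z),(70,-45,z),(-60,35,z),(-70,45,z-40)],(.5696,-.0143,-.2414))-[224.5,164.5])*5.5))
E
```

```text
x 0.5695 y -0.0185 yaw -0.2417 (-13.8 deg) res px [[-0.1, -0.1], [0.5, -0.5], [-1.1, -0.1], [0.6, -0.3], [-0.2, 1.6]]
x 0.5716 y -0.0173 yaw -0.2439 (-14.0 deg) res px [[-0.1, 1.1], [0.6, 0.5], [-0.3, 0.9], [0.9, 0.2], [-1.2, -0.4], [-0.4, -0.3], [-0.5, -0.9], [1.1, -2.9]]
[ 2.1  1.2 -2.2]
[[125. 578.]
 [581. 416.]
 [109. 518.]
 [583. 353.]
 [ 11. 261.]
 [118. 420.]
 [ 39. 218.]
 [537. 276.]]
[[130. 271.]
 [496. 148.]
 [ 52.  83.]
 [460. 136.]
 [496. 211.]]
```

Call:
step_arm(increments=[[255, [0.13, 0.03, -1], [0, 0, -0.2]], [255, [0.13, 0.03, -2.5], [0, 0, -0.2]], [255, [0.13, 0.03, -4], [0, 0, -0.2]], [255, [0.13, 0.03, -5.5], [0, 0, -0.2]], [255, [0.13, 0.03, -7], [0, 0, -0.2]], [255, [0.13, 0.03, -8], [0, 0, -0.2]], [255, [0.13, 0.03, -8.4], [0, 0, -0.2]], [255, [0.13, 0.03, -8.4], [0, 0, -0.2]], [255, [0.13, 0.03, -8.4], [0, 0, -0.2]]])

```text
time: 7.53
ee_pos: [0.5713, -0.0154, 0.0867]
orientation: [3.141, -0.0, 1.324]
contact_force: [-0.2, -0.1, -2.4]
gripper_width: 0.0136
finger_force: 35.0
```

```bash
python3 - <<'E'
from h import *
cv2.imwrite("pics/scene2.png",ctrl.camera("scene")[:,:,::-1])
o=ctrl.get_obs();print(o["ee_pos"],o["orientation"],o["contact_force"],o["wrist_torque"],o["gripper_width"])
crop('pics/scene2.png','pics/c5.png',222,170,112,104,5.5,2)
E
```

```text
[ 0.57149652 -0.01546678  0.08706348] [ 3.14080306e+00 -2.41450532e-04  1.32375869e+00] [-0.09393371 -0.24131815 -2.09969478] [-0.07105107  0.08499189 -0.00784261] 0.01336961849812819
```

View pics/c5.png

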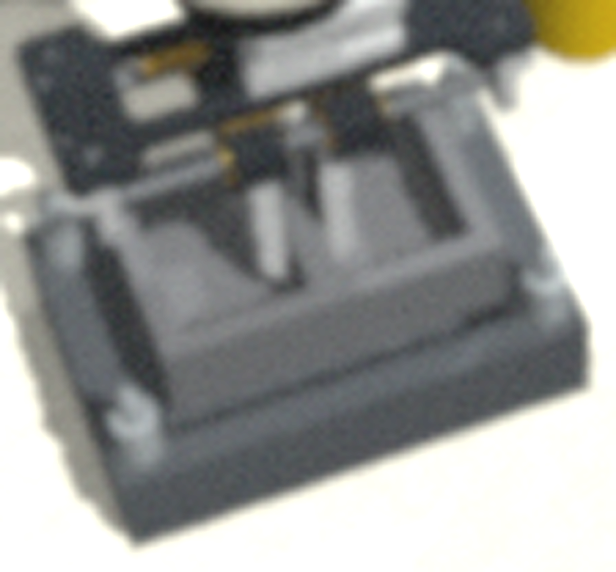

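```bash
python3 - <<'E'
from h import *
q=lambda L:np.float64(L)/5.5+[221.5,169.5]
z=96.
tray=fit([("scene",[(70,45,z),(-70,45,z),(-60,35,z),(70,45,z-40),(-70,45,z-40)],q([(162,357),(504,235),(468,238),(172,420),(510,302)]))],(.57,-.015,-.24))
st=fit([("scene",[(100,65,0),(-100,65,0),(100,65,50),(-100,65,50),(86,50,84),(-86,50,84)],q([(137,545),(588,388),(118,485),(588,327),(134,408),(544,275)]))],(.57,-.015,-.24))
d=1000*(st-tray);c,s=np.cos(.244),np.sin(.244)
print(np.round(d,1),"stand frame",c*d[0]-s*d[1],s*d[0]+c*d[1])
E
```

```text
x 0.5718 y -0.0177 yaw -0.2462 (-14.1 deg) res px [[0.0, 0.8], [-0.1, 1.9], [0.4, -0.7], [0.3, -1.0], [-1.0, -0.2]]
x 0.5723 y -0.0171 yaw -0.2508 (-14.4 deg) res px [[-0.7, 0.7], [0.4, 0.4], [-0.1, 0.8], [0.8, -0.1], [-0.9, -0.9], [0.4, -2.3]]
[ 0.4  0.6 -4.6] stand frame 0.27125157966702074 0.7171742686667657
```

Call:
step_arm(increments=[[255, [-0.02, 0.03, -0.4], [0, 0, 0]], [255, [-0.02, 0.03, -0.6], [0, 0, 0]], [255, [-0.02, 0.03, -0.8], [0, 0, 0]], [255, [-0.02, 0.03, -1.0], [0, 0, 0]], [255, [-0.02, 0.03, -1.1], [0, 0, 0]], [255, [-0.02, 0.03, -1.2], [0, 0, 0]], [255, [-0.02, 0.03, -1.3], [0, 0, 0]], [255, [-0.02, 0.03, -1.3], [0, 0, 0]]])

```text
time: 8.25
ee_pos: [0.5708, -0.0152, 0.0733]
orientation: [-3.141, 0.0, 1.324]
contact_force: [-0.3, -0.6, -2.7]
gripper_width: 0.0139
finger_force: 35.0
```

Call:
step_arm(increments=[[255, [0, 0, -0.3], [0, 0, 0]], [255, [0, 0, -0.7], [0, 0, 0]], [255, [0, 0, -1.1], [0, 0, 0]], [255, [0, 0, -1.5], [0, 0, 0]], [255, [0, 0, -1.9], [0, 0, 0]], [255, [0, 0, -2.3], [0, 0, 0]], [255, [0, 0, -2.6], [0, 0, 0]], [255, [0, 0, -2.8], [0, 0, 0]], [255, [0, 0, -3.0], [0, 0, 0]], [255, [0, 0, -3.1], [0, 0, 0]], [255, [0, 0, -3.2], [0, 0, 0]], [255, [0, 0, -3.25], [0, 0, 0]], [255, [0, 0, -3.25], [0, 0, 0]]])

```text
time: 9.33
ee_pos: [0.571, -0.0152, 0.0412]
orientation: [3.142, -0.0, 1.324]
contact_force: [-2.3, 0.6, 1.6]
gripper_width: 0.0138
finger_force: 35.0
```

Call:
step_arm(increments=[[255, [0, 0, -0.03], [0, 0, 0]], [255, [0, 0, -0.05], [0, 0, 0]], [255, [0, 0, -0.05], [0, 0, 0]]])

```text
time: 9.58
ee_pos: [0.5709, -0.0152, 0.0412]
orientation: [3.142, -0.0, 1.324]
contact_force: [-6.5, 0.1, 13.4]
gripper_width: 0.0137
finger_force: 35.0
```

Call:
step_arm(increments=[[220, [0, 0, 0.05], [0, 0, 0]], [146, [0, 0, 0.05], [0, 0, 0]], [146, [0, 0, 0.05], [0, 0, 0]], [146, [0, 0, 0.05], [0, 0, 0]], [146, [0, 0, 3], [0, 0, 0]], [146, [0, 0, 6.5], [0, 0, 0]], [146, [0, 0, 10], [0, 0, 0]], [146, [0, 0, 13], [0, 0, 0]], [146, [0, -1, 15], [0, 0, -1]], [146, [0.1, -4, 15], [0, 0, -4]], [146, [0.1, -8, 15], [0, 0, -8]], [146, [0.2, -12, 15], [0, 0, -11]], [146, [0.2, -16, 15], [0, 0, -14]], [146, [0.3, -20, 15], [0, 0, -17]], [146, [0.4, -24, 15], [0, 0, -20]], [146, [0.5, -28, 14], [0, 0, -23]], [146, [0.5, -31, 12], [0, 0, -25]], [146, [0.53, -32, 9], [0, 0, -25.4]], [146, [0.53, -32, 6], [0, 0, -25.4]], [146, [0.53, -32, 6], [0, 0, -25.4]]])

```text
time: 11.25
ee_pos: [0.5736, -0.3346, 0.0949]
orientation: [-3.135, 0.002, 0.879]
contact_force: [-0.2, 0.1, -0.9]
gripper_width: 0.0404
finger_force: 0.0
```

```bash
python3 - <<'E'
from h import *
for n in ("top","scene"): cv2.imwrite(f"pics/{n}3.png",ctrl.camera(n)[:,:,::-1])
o=ctrl.get_obs();print(o["ee_pos"],o["orientation"],o["contact_force"],o["gripper_width"])
crop('pics/top3.png','pics/a.png',308,184,80,100,5,1.5);crop('pics/scene3.png','pics/b.png',222,170,100,104,4,1.8)
A=np.zeros((500,800,3),np.uint8);a=cv2.imread('pics/a.png');b=cv2.imread('pics/b.png');A[:500,:400]=a;A[:416,400:]=b
cv2.imwrite('pics/c6.png',A)
E
```

```text
[ 0.57603615 -0.334921    0.1004782 ] [-3.14017205e+00  5.34809982e-04  8.80615604e-01] [-0.29254933 -0.99350849 -0.0274411 ] 0.040035772424138014
```

View pics/c6.png

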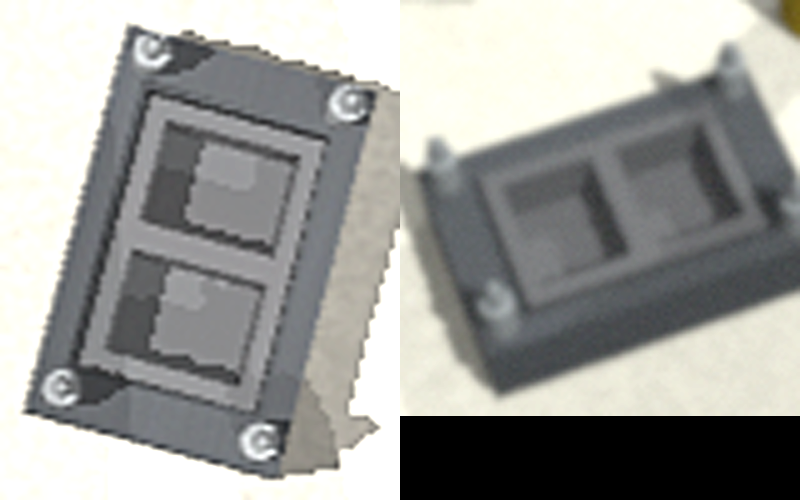

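Both views show the tray flush and square in the pocket. Next is the plate.

Call:
step_arm(increments=[[146, [0, 0, -2], [0, 0, 0]], [146, [0, 0, -4.5], [0, 0, 0]], [146, [0, 0, -6.5], [0, 0, 0]], [146, [0, 0, -7.5], [0, 0, 0]], [146, [0, 0, -7.9], [0, 0, 0]], [146, [0, 0, -7.9], [0, 0, 0]], [200, [0, 0, -7.9], [0, 0, 0]], [240, [0, 0, -7.9], [0, 0, 0]], [255, [0, 0, -7.9], [0, 0, 0]], [255, [0, 0, -7.9], [0, 0, 0]], [255, [0, 0, -7.9], [0, 0, 0]], [255, [0, 0, -7.9], [0, 0, 0]]], force=35)

```text
time: 12.35
ee_pos: [0.5767, -0.3355, 0.0223]
orientation: [3.14, -0.0, 0.88]
contact_force: [0.0, 0.6, 8.0]
gripper_width: 0.0162
finger_force: 35.0
```

Call:
step_arm(increments=[[255, [0, 0, 0.5], [0, 0, 0]], [255, [0, 0, 2], [0, 0, 0]], [255, [0, 0, 5], [0, 0, 0]], [255, [0, 0, 8.5], [0, 0, 0]], [255, [0, 0, 12], [0, 0, 0]], [255, [0, 0, 15.5], [0, 0, 0]], [255, [0, 0, 19], [0, 0, 0]], [255, [0, 0, 21.5], [0, 0, 0]], [255, [0, 1, 22.5], [0, 0, 1]], [255, [-0.1, 3.5, 22.5], [0, 0, 3]], [255, [-0.1, 6.5, 22.5], [0, 0, 5]], [255, [-0.2, 10, 22.5], [0, 0, 8]], [255, [-0.2, 13.5, 22.5], [0, 0, 11]], [255, [-0.3, 17, 22.5], [0, 0, 14]], [255, [-0.4, 20.5, 22.5], [0, 0, 17]], [255, [-0.4, 24, 22.5], [0, 0, 19]], [255, [-0.5, 27.5, 22.5], [0, 0, 22]], [255, [-0.5, 30, 22.5], [0, 0, 24]], [255, [-0.57, 31.5, 22.5], [0, 0, 25.2]], [255, [-0.57, 32, 22.5], [0, 0, 25.6]]])

```text
time: 14.02
ee_pos: [0.5699, -0.0122, 0.2461]
orientation: [-3.14, -0.0, 1.332]
contact_force: [-0.4, -0.3, -3.0]
gripper_width: 0.0165
finger_force: 35.0
```

Call:
step_arm(increments=[[255, [0, 0, -0.5], [0, 0, 0]], [255, [0, 0, -2], [0, 0, 0]], [255, [0, 0, -4], [0, 0, 0]], [255, [0, 0, -6.5], [0, 0, 0]], [255, [0, 0, -8.5], [0, 0, 0]], [255, [0, 0, -10], [0, 0, 0]], [255, [0, 0, -10.5], [0, 0, 0]], [255, [0, 0, -10.5], [0, 0, 0]], [255, [0, 0, -10.5], [0, 0, 0]]])

```text
time: 14.77
ee_pos: [0.5706, -0.0164, 0.1419]
orientation: [3.141, 0.0, 1.326]
contact_force: [0.7, -0.2, -1.4]
gripper_width: 0.0161
finger_force: 35.0
```

```bash
python3 - <<'E'
from h import *
for n in ("top","scene"): cv2.imwrite(f"pics/{n}4.png",ctrl.camera(n)[:,:,::-1])
o=ctrl.get_obs();print(o["ee_pos"],o["orientation"],o["contact_force"],o["wrist_torque"],o["gripper_width"])
crop('pics/scene4.png','pics/c7.png',222,140,130,120,5,1.8)
E
```

```text
[ 0.5709926  -0.01576989  0.14242108] [ 3.14030960e+00 -2.85693922e-04  1.32638372e+00] [-0.29834034 -0.03185964 -1.75476773] [-0.03397181  0.07138237 -0.02072132] 0.01616269706174315
```

View pics/c7.png

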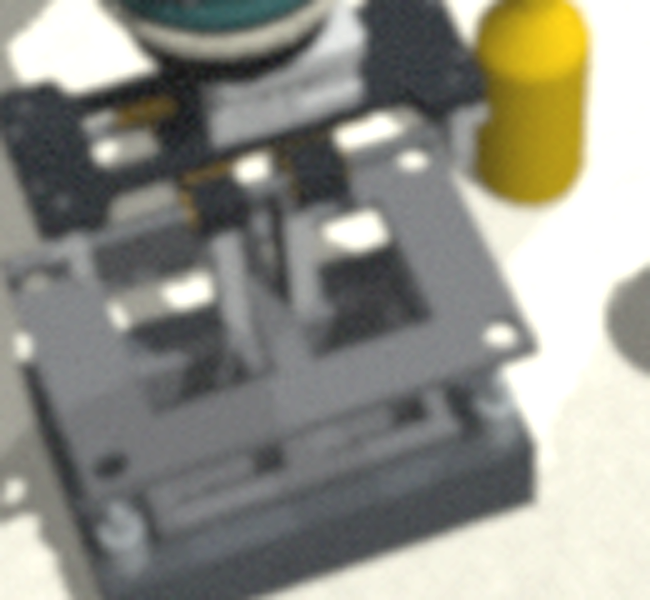

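```bash
python3 - <<'E'
from h import *
q=lambda L:np.float64(L)/5+[221.5,139.5]
for z in (128.,):
  p=fit([("scene",[(86,50,z),(86,-50,z),(-86,50,z),(-86,-50,z),(-98,63,z),(-61.5,33.5,z),(-8.5,33.5,z)],q([(111,465),(38,280),(502,334),(413,160),(536,348),(432,318),(315,357)]))],(.57,-.015,-.24))
  d=1000*(np.array([.572,-.0172,-.246])-p);c,s=np.cos(.244),np.sin(.244);print(np.round(d,1),"stand frame",c*d[0]-s*d[1],s*d[0]+c*d[1])
# refit stand from the tray-seated view, top camera (c6, left half) : pins, rim of tray
t=lambda L:np.float64(L)/5+[307.5,183.5]
fit([("top",[(86,50,84),(86,-50,84),(-86,50,84),(-86,-50,84)],t([(152,50),(350,102),(61,386),(261,440)]))],(.57,-.015,-.24))
fit([("top",[(70,45,50),(70,-45,50),(-70,45,50),(-70,-45,50)],t([(149,95),(326,141),(81,362),(257,409)]))],(.57,-.015,-.24))
s4=lambda L:(np.float64(L)-[400,0])/4+[221.5,169.5]
fit([("scene",[(86,50,93),(86,-50,93),(-86,-50,93)],s4([(493,285),(438,142),(732,48)]))],(.57,-.015,-.24))
fit([("scene",[(70,45,50),(70,-45,50),(-70,45,50)],s4([(528,306),(482,175),(762,225)]))],(.57,-.015,-.24))
E
```

```text
x 0.5717 y -0.0148 yaw -0.2442 (-14.0 deg) res px [[-0.4, 0.1], [-0.4, -0.2], [-0.1, -0.4], [0.2, -0.6], [0.9, -0.2], [0.1, 0.5], [-0.2, 0.7]]
[ 0.3 -2.4 -1.8] stand frame 0.9128607448477309 -2.2800618586062855
x 0.5697 y -0.0150 yaw -0.2463 (-14.1 deg) res px [[0.1, -0.5], [0.0, -0.2], [-0.1, 0.3], [-0.0, 0.4]]
x 0.5692 y -0.0164 yaw -0.2380 (-13.6 deg) res px [[0.4, -0.3], [-0.2, -0.4], [-0.1, 0.4], [-0.1, 0.2]]
x 0.5728 y -0.0146 yaw -0.2549 (-14.6 deg) res px [[-0.1, 0.7], [-0.1, -0.4], [0.2, -0.3]]
x 0.5708 y -0.0179 yaw -0.2629 (-15.1 deg) res px [[-0.2, -0.4], [-0.8, 0.2], [1.5, 0.1]]
```

Call:
step_arm(increments=[[255, [0, 0, -0.5], [0, 0, 0]], [255, [0, 0, -1.2], [0, 0, 0]], [255, [0, 0, -1.8], [0, 0, 0]], [255, [0, 0, -2.2], [0, 0, 0]], [255, [0, 0, -2.5], [0, 0, 0]], [255, [0, 0, -2.7], [0, 0, 0]], [255, [0, 0, -2.9], [0, 0, 0]], [255, [0, 0, -3.1], [0, 0, 0]], [255, [0, 0, -3.1], [0, 0, 0]]])

```text
time: 15.62
ee_pos: [0.5706, -0.0153, 0.1102]
orientation: [3.141, 0.0, 1.327]
contact_force: [1.2, -0.3, -1.8]
gripper_width: 0.0165
finger_force: 35.0
```

Call:
step_arm(increments=[[255, [0, 0, -0.1], [0, 0, 0]], [255, [0, 0, -0.2], [0, 0, 0]], [255, [0, 0, -0.3], [0, 0, 0]], [255, [0, 0, -0.4], [0, 0, 0]], [255, [0, 0, -0.5], [0, 0, 0]], [255, [0, 0, -0.6], [0, 0, 0]], [255, [0, 0, -0.6], [0, 0, 0]], [255, [0, 0, -0.6], [0, 0, 0]]])

```text
time: 16.28
ee_pos: [0.5707, -0.0154, 0.1044]
orientation: [3.141, 0.0, 1.327]
contact_force: [4.6, -3.7, -4.2]
gripper_width: 0.0164
finger_force: 35.0
```

Call:
step_arm(increments=[[255, [0.03, -0.03, -0.0], [0, 0, 0]], [255, [0.05, -0.04, -0.1], [0, 0, 0]], [255, [0.05, -0.04, -0.2], [0, 0, 0]], [255, [0.05, -0.04, -0.3], [0, 0, 0]], [255, [0.05, -0.04, -0.4], [0, 0, 0]], [255, [0.05, -0.04, -0.5], [0, 0, 0]], [255, [0.05, -0.04, -0.6], [0, 0, 0]], [255, [0.05, -0.04, -0.65], [0, 0, 0]], [255, [0.05, -0.04, -0.65], [0, 0, 0]]])

```text
time: 17.03
ee_pos: [0.5708, -0.0155, 0.0977]
orientation: [-3.141, 0.0, 1.327]
contact_force: [0.1, -0.1, -1.8]
gripper_width: 0.0161
finger_force: 35.0
```

Nearly at the shoulders, with no side load. I'll press down gently until contact.

Call:
step_arm(increments=[[255, [0, 0, -0.03], [0, 0, 0]], [255, [0, 0, -0.06], [0, 0, 0]], [255, [0, 0, -0.09], [0, 0, 0]], [255, [0, 0, -0.09], [0, 0, 0]]])

```text
time: 17.37
ee_pos: [0.571, -0.0156, 0.0973]
orientation: [-3.141, -0.0, 1.327]
contact_force: [-2.6, 0.5, 3.4]
gripper_width: 0.0161
finger_force: 35.0
```

Call:
step_arm(increments=[[255, [0, 0, -0.04], [0, 0, 0]], [255, [0, 0, -0.04], [0, 0, 0]], [220, [0, 0, -0.02], [0, 0, 0]], [146, [0, 0, 0], [0, 0, 0]], [146, [0, 0, 0], [0, 0, 0]], [146, [0, 0, 0], [0, 0, 0]], [146, [0, 0, 0.5], [0, 0, 0]], [146, [0, 0, 2], [0, 0, 0]], [146, [0, 0, 5], [0, 0, 0]], [146, [0, 0, 9], [0, 0, 0]], [146, [0, 0, 13], [0, 0, 0]], [146, [-1, 3, 15], [0, 0, 0]], [146, [-3, 7, 15], [0, 0, 0]], [146, [-5, 11, 15], [0, 0, 0]], [146, [-7, 15, 15], [0, 0, 0]], [146, [-9, 19, 15], [0, 0, 0]], [146, [-11, 23, 15], [0, 0, 0]], [146, [-13, 27, 15], [0, 0, 0]], [146, [-14, 29, 15], [0, 0, 0]], [146, [-14, 29, 15], [0, 0, 0]]])

```text
time: 19.03
ee_pos: [0.4271, 0.2812, 0.2472]
orientation: [-3.14, -0.001, 1.336]
contact_force: [-1.1, 0.5, 0.4]
gripper_width: 0.0401
finger_force: 0.0
```

```bash
python3 - <<'E'
from h import *
for n in ("top","scene"): cv2.imwrite(f"pics/{n}5.png",ctrl.camera(n)[:,:,::-1])
o=ctrl.get_obs();print(o["ee_pos"],o["contact_force"],o["gripper_width"])
crop('pics/top5.png','pics/a.png',260,100,200,240,2,1.5);crop('pics/scene5.png','pics/b.png',222,160,100,110,4,1.8)
A=np.zeros((480,800,3),np.uint8);A[:480,:400]=cv2.imread('pics/a.png');A[:440,400:]=cv2.imread('pics/b.png')
cv2.imwrite('pics/c8.png',A)
E
```

```text
[0.43032885 0.27552582 0.24725833] [ 0.5197042  -0.81911029  0.00459661] 0.04061868249218853
```

View pics/c8.png

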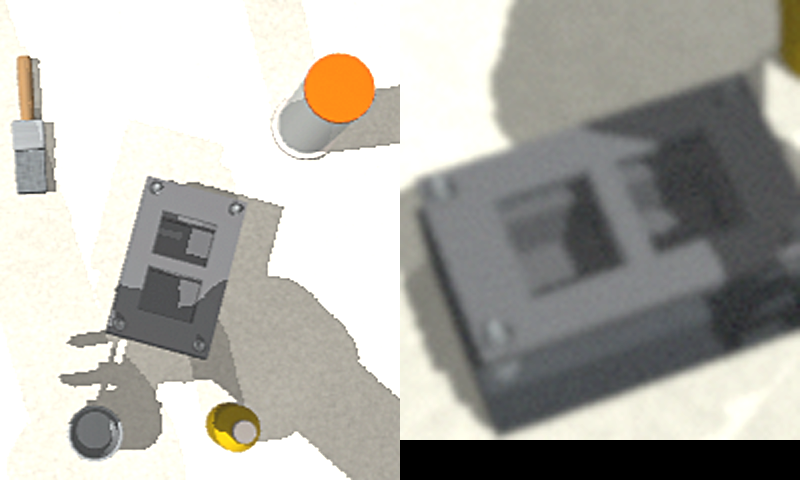

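The plate rests level with all four pins through its holes. The tube, brush, cup and bottle haven't moved. Handing in.

```bash
python3 -c "
from plant import ctrl
print(ctrl.hand_in())"
```

```text
the job is handed in; nothing more can be done
None
```

The tray is seated flush in the stand's pocket and the plate rests level on all four post shoulders; the tube, brush, cup and bottle were left where they were, and the job was handed in at about 19 s (no verdict came back).

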